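# Case up the chrome guitar pickup

### The job

Put the chrome guitar pickup inside the open plywood case, lying flat on its lining, then close the case with its own large plywood lid with the red handle, seated all round on the rim. Leave the cream pickup where it lies.

Things in the scene. Friction and masses are not known exactly. Their poses are not given: they have to be found in the camera images.
- chrome_pickup_center (a point): Centre (half-way up) of the guitar pickup to be stored: a chrome (bright silver-grey) metal block 70 (x) x 38 (y) x 24 (z) mm with rounded edges and a row of six small brass screws on top, 0.13 kg. It lies flat on the bench; its x axis is its long direction. Grip it across the 38 mm width.
- case: Open case of pale plywood with blue lining and brass corner straps, fixed to the bench. Outside 180 (x) x 150 (y) x 46 (z) mm; walls and floor 6 mm thick, so inside 168 x 138 mm, 40 mm deep. Origin: centre of its underside, on the bench; x is its long direction, z up. It may be on the left or the right; the lid is then on the other side.
- lid_grip (a point): Centre of the red grip bar (90 x, 16 y, 22 z mm, on legs 16 mm high) on the case's loose plywood lid. Board 192 x, 162 y, 8 z mm, 0.3 kg; battens 8 mm high below it (146 x 116) drop into the case's mouth with 11 mm spare each side. Point: 35 mm above the board's underside, 43 above the battens' feet, 81 above the case's underside once seated. Fits either way round. A smaller brown lid is not it.
- cream_pickup_center (a point): Centre (half-way up) of another guitar pickup, to be left alone: cream-coloured, 84 (x) x 24 (y) x 20 (z) mm with round ends and six dark dots on top. It may swap places with the chrome one.
Not all that is in view belongs to the job. Of the things like the part that bears chrome_pickup_center, leave any that is blue; of the rest the smaller one is meant.

How it is judged:
By the outcome, as a careful person would: the job done as asked, in the order asked, and still so for the second after the job is handed in, with the robot touching nothing.
It also fails if it takes over 61 s, if anything falls off the work surface, if the arm or the gripper's body presses on something with over 40 N, if the wrist force passes 120 N, or if a joint passes its speed limit or range.

### The arm

A 6-joint arm with a two-finger parallel gripper is mounted at the origin on the work surface. World frame = base frame: x ahead of the robot, y to its left, z up, the work surface at z = 0. Lengths are in mm, angles in rad, forces in N, time in s.
With the tool pointing down it reaches from about 400 to 925 mm from the base axis. Payload 12.5 kg.
Tool frame: the origin (TCP) lies at the very end of the fingers, on their centre line; the grasp point (between the pads) lies 19 mm behind it; z points along the fingers, x is the direction in which the jaws open and shut, and the axes are right-handed (so a half turn about z gives the same grasp; the last joint's range is limited). The gripper opens to 95 mm and grips with 3 to 60 N. Pads are 20 mm wide; open, the fingers measure 119 mm over their backs; the gripper's body (75 mm by 180 mm) begins 59 mm behind the grasp point.
Start: joints at [1.072, 0.491, 1.559, -0, 1.092, -0.106], TCP at [239.222, 577.428, 181.161] pointing down, gripper open.
Joint ranges: [-3.1, 3.1], [-0.84, 2.19], [0.05, 2.79], [-1.13, 4.28], [0.06, 2.93], [-2.69, 2.69]. Speed limits (rad/s): [2.22, 2.22, 2.79, 3.14, 3.14, 3.14].

### API

Orientations are given as [roll, pitch, yaw] about the fixed x, y, z axes, in that order (R = Rz(yaw) Ry(pitch) Rx(roll)).
In Python, from cell import state, viewer, ticket, look_for, regions_of gives the robot as it stands.
- The arm moves only by the shell command python3 -m inch 'ROWS'. ROWS is JSON, a list of rows, each a list of 7 numbers: the turn, a rotation vector about the world's x, y, z in degrees, then the shift along the world's x, y, z in mm, then the opening, from -1 (shut) to 1 (fully open). In form: [[rx, ry, rz, tx, ty, tz, hand], ...]. A call has 1 to 10 rows; each row shifts and turns the commanded pose from where the row before left it; what a row does not reach is not made up. A row lasts 1/10 s, in which the tool goes at most 50 mm and 8.59 degrees, less where a joint would pass 70% of its speed; a pose out of reach is approached as far as the arm can. A call with a gripper value outside its range is refused whole. The fingers move at their own pace and stop on an object; the grip force is fixed at half the most. Time passes only in rows, so rows that do not move let the fingers close. It gives the time, the measured TCP pose, the force and the opening at its end, in the units of the state.
- state(): the state, without advancing time (a new reading comes with each control period).
- viewer.read_camera(name): name is "side" or "top"; returns a dict with "color" (480x640x3 uint8, red, green, blue), "depth" (480x640 float32, mm along the optical axis (not along the pixel's ray), 0 where there is no reading), "fx", "fy", "cx", "cy" (pixels), "position" and "orientation" of the camera in the world. Camera axes: x right, y down, z forward; pixel columns grow to the right and rows downward; lengths in mm; the calibration is good to about 2 mm. A picture is of the moment at which its call begins.
- ticket.job_done(): hands the job in, once; it reports no verdict.
Trained networks look in the newest picture that a camera, given by its name, has taken for a name from the list of things; names that differ only in an ending like _2 or _b are one class to them, and where a whole thing is asked for, a point or a joint stands for the part that bears it (a point fixed in the world has none). Each returns a list of dicts, best first, with "score" (0 to 1); they miss things now and then, are a little off and sometimes report something else, mostly with a low value. They report only what shows in the picture. A call takes as long as a camera call. They do not tell look-alikes from the thing itself.
- look_for(name, camera): "box" ([left, top, right, bottom] as shares, 0 to 1, of the picture: columns of its width, rows of its height, round what is visible of it).
- regions_of(name, camera): "pixels" (480x640 bool, what is visible of it) and "box" ([left, top, right, bottom] as shares, 0 to 1, of the picture: columns of its width, rows of its height, round what is visible of it).
The state is a dict: "t": time; "joints": joint angles; "qvel": joint speeds; "tau": joint torques, N m; "eef_pos": TCP position; "tcp_rot": TCP orientation; "ft_force": force on the tool from outside, world axes, zero at the start; "moment": the same for the moment, N m; "opening": opening from 0.0 (shut) to 1.0 (fully open).
Only numpy, scipy, OpenCV 4.12 (cv2) and the standard library are available. Lean on these libraries where they do the work, as an engineer would, in place of code of your own. Each camera call takes 0.05 s, during which the arm holds its last target. There are 200 camera calls.

## Working session

There is one attempt and no reset: what is moved stays moved. The work goes in short steps, Python scripts to look and compute and a shell command to move; the robot and the scene stay as the last step left them, time stands still between calls to the robot, and variables do not carry over. Pictures are saved under pics/ and viewed, on a budget of 10 in all, crops included, one or two more only if the job needs it, and the job is handed in when it is done.

```bash
mkdir -p pics; cat > h.py <<'E'
import numpy as np, cv2
from cell import state, viewer, ticket, look_for, regions_of
from scipy.spatial.transform import Rotation as Ro
def rot(o):
    o=np.array(o,float)
    if o.shape==(3,3): return o
    return Ro.from_euler('xyz',o).as_matrix() if o.size==3 else Ro.from_quat(o).as_matrix()
def cloud(c):
    d=c['depth'];v,u=np.mgrid[:480,:640]
    P=np.stack([(u-c['cx'])/c['fx']*d,(v-c['cy'])/c['fy']*d,d],-1)
    P=P@rot(c['orientation']).T+np.array(c['position']); P[d==0]=np.nan
    return P
def save(c,n): cv2.imwrite('pics/'+n+'.png',cv2.cvtColor(c['color'],cv2.COLOR_RGB2BGR))
def rect(P,m,z0,z1):
    q=P[m&(P[...,2]>z0)&(P[...,2]<z1)]
    if len(q)<10: return None
    (c,s,a)=cv2.minAreaRect(q[:,:2].astype(np.float32))
    if s[0]<s[1]: s=s[::-1];a+=90
    return np.round(c,1),np.round(s,1),round((a+90)%180-90,1),np.round(np.percentile(q[:,2],[5,50,95]),1),len(q)
E
python3 - <<'E'
from h import *
print(state())
for n in('top','side'):
    c=viewer.read_camera(n);save(c,n+'0');P=cloud(c);print(n,c['position'],c['orientation'],c['fx'])
    for k in('chrome_pickup_center','case','lid_grip','cream_pickup_center'):
        for r in regions_of(k,n)[:4]:
            m=r['pixels'];v,u=np.nonzero(m)
            print(k,round(r['score'],2),(u.min(),v.min(),u.max(),v.max()),rect(P,m,8,250),c['color'][m].mean(0).round())
E
```

```text
{'t': 0.0, 'joints': array([ 1.07241256e+00,  4.91549424e-01,  1.55943310e+00,  2.84120339e-05,
        1.09169097e+00, -1.05576636e-01]), 'qvel': array([ 8.06374339e-04,  1.21352893e-03, -4.62501490e-04, -1.60717803e-03,
       -2.29509821e-05,  7.89742498e-04]), 'tau': array([-4.15006056e-03, -6.12647367e+01, -2.58163083e+01,  6.91078696e-02,
        4.83245426e-02, -1.12760908e-04]), 'eef_pos': array([239.06867075, 577.17864583, 180.57369326]), 'tcp_rot': array([-3.14145370e+00,  1.07216928e-03,  1.17797616e+00]), 'ft_force': array([ 0.42280525,  0.12382043, -0.59853967]), 'moment': array([-0.01710694,  0.0250055 ,  0.05723482]), 'opening': 0.9966926981057067}
top [ 523.32085888   -6.0092443  1130.02092607] [-3.0683334   0.00753034 -1.57516031] 580.9534331241813
chrome_pickup_center 0.66 (np.int64(322), np.int64(203), np.int64(344), np.int64(240)) (array([621.3, -16.7]), array([70.5, 38. ]), 6.5, array([20.2, 23.7, 27.2]), 711) [211. 199. 173.]
chrome_pickup_center 0.62 (np.int64(365), np.int64(182), np.int64(403), np.int64(213)) (array([ 668.3, -114.3]), array([69.1, 37.9]), -59.
[... 1272 characters left out ...]
(np.int64(293), np.int64(256), np.int64(336), np.int64(280)) (array([618.6, -14.1]), array([70.6, 40.6]), 6.3, array([ 9.9, 23.1, 24.9]), 839) [151. 133. 119.]
case 0.97 (np.int64(355), np.int64(181), np.int64(462), np.int64(241)) (array([ 485.3, -229.3]), array([182.1, 159.1]), 16.9, array([10.2, 30. , 45.9]), 3794) [144. 108.  79.]
lid_grip 0.67 (np.int64(178), np.int64(336), np.int64(373), np.int64(479)) (array([594.9, 250.7]), array([192.5, 164.3]), -2.8, array([14.5, 16.2, 49.4]), 18831) [221. 161. 105.]
cream_pickup_center 0.83 (np.int64(369), np.int64(273), np.int64(419), np.int64(293)) (array([485.6,  -2.5]), array([81.5, 27.5]), 16.8, array([ 9.7, 19.2, 20.9]), 708) [210. 173. 110.]
```

View pics/top0.png

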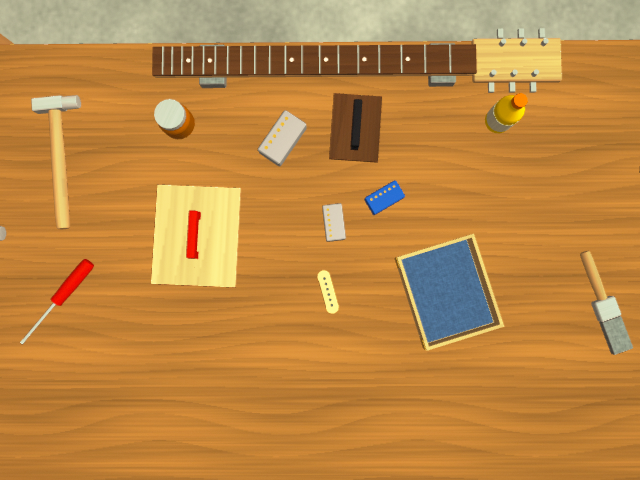

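```bash
python3 - <<'E'
from h import *
for n in('top','side'):
    c=viewer.read_camera(n);P=cloud(c);C=c['color'].astype(int)
    red=(C[...,0]>120)&(C[...,1]<90)&(C[...,2]<90)
    print(n,'handle',rect(P,red&(abs(P[...,0]-597)<110)&(abs(P[...,1]-250)<90),35,75))
    r=[r for r in regions_of('case',n)][0]
    print('rim',rect(P,r['pixels'],38,52))
E
```

```text
top handle (array([596.7, 248. ]), array([88.6, 16. ]), -2.8, array([40. , 52.7, 56.6]), 460)
rim (array([ 488.5, -231.5]), array([179.9, 152.2]), 16.9, array([40.5, 45.3, 48.8]), 1241)
side handle (array([594.5, 251.1]), array([89.4, 17.5]), -2.8, array([37.4, 52.4, 54.9]), 1522)
rim (array([ 485.7, -229.2]), array([181.8, 155.3]), 17.4, array([38.6, 44.2, 46.6]), 1182)
```

The picture shows the target at (334,222), the smaller silver pickup. The larger silver one is at (283,138) and the blue one at (385,197). The large lid with the red handle is at (196,236), and the case at (450,292). The networks and both cameras agree to about 3 mm. I'll go above the chrome pickup at about (620, -15), yaw 96.4°.

```bash
python3 -m inch '[[0,0,1.6,21,-33,0,1],[0,0,1.6,21,-33,0,1],[0,0,1.6,21,-33,0,1],[0,0,1.6,21,-33,0,1],[0,0,1.6,21,-33,0,1],[0,0,1.6,21,-33,0,1],[0,0,1.6,21,-33,0,1],[0,0,1.6,21,-33,0,1],[0,0,1.6,21,-33,0,1],[0,0,1.6,21,-33,0,1]]'; python3 -m inch '[[0,0,1.6,21,-33,0,1],[0,0,1.6,21,-33,0,1],[0,0,1.6,21,-33,0,1],[0,0,1.6,21,-33,0,1],[0,0,1.6,21,-33,-10,1],[0,0,1.6,21,-33,-20,1],[0,0,1.6,21,-33,-20,1],[0,0,1.6,21,-33,-10,0.2],[0,0,0,0,0,0,0.2],[0,0,0,0,0,0,0.2]]'
python3 - <<'E'
from h import *
s=state();print(s['eef_pos'],np.degrees(s['tcp_rot']),s['joints'],s['opening'])
c=viewer.read_camera('side');save(c,'s1');P=cloud(c)
for r in regions_of('chrome_pickup_center','side')[:3]: print(r['score'],rect(P,r['pixels'],8,60))
E
```

```text
t: 1.7
eef_pos: [449.9, 246.0, 181.3]
tcp_rot: [3.141, -0.0, 1.458]
ft_force: [1.0, 0.4, 0.3]
opening: 1.003
t: 2.7
eef_pos: [617.1, -17.2, 120.6]
tcp_rot: [-3.141, -0.0, 1.679]
ft_force: [0.1, 0.2, 0.8]
opening: 0.803
[617.11934594 -17.19096739 120.60033334] [-1.79943837e+02 -2.67741125e-02  9.61952183e+01] [-1.34906711e-01  5.44064435e-01  1.64325800e+00  2.66589449e-04
  9.55334113e-01 -1.81398425e+00] 0.8032863789344433
0.94 (array([ 666.3, -111.9]), array([72.6, 38.5]), -59.2, array([10.3, 23.1, 24.9]), 560)
0.82 (array([781.2,  86.6]), array([95.4, 51.8]), -33.8, array([11.6, 32.1, 33.9]), 1825)
0.6 (array([618.5, -13.8]), array([70.2, 41. ]), 5.8, array([10.2, 23.1, 24.9]), 822)
```

```bash
python3 -m inch '[[0,0,0.2,3,2,-20,0.2],[0,0,0,0,0,-30,0.2],[0,0,0,0,0,-30,0.2],[0,0,0,0,0,-20,0.2],[0,0,0,0,0,-12,0.2],[0,0,0,0,0,-4,0.2],[0,0,0,0,0,0,-0.6],[0,0,0,0,0,0,-0.6],[0,0,0,0,0,0,-0.6],[0,0,0,0,0,0,-0.6]]'; python3 -m inch '[[0,0,0,0,0,0,-0.6],[0,0,0,0,0,0,-0.6],[0,0,0,0,0,0,-0.6]]'
```

```text
t: 3.8
eef_pos: [620.5, -14.6, 5.9]
tcp_rot: [3.14, 0.0, 1.684]
ft_force: [0.1, 0.8, 0.4]
opening: 0.32
t: 4.1
eef_pos: [620.2, -14.6, 5.2]
tcp_rot: [3.141, -0.0, 1.684]
ft_force: [0.3, -0.4, 0.4]
opening: 0.204
```

```bash
python3 - <<'E'
from h import *
s=state();print(s['eef_pos'],s['opening'])
a=viewer.read_camera('side');b=viewer.read_camera('top')
x=cv2.resize(a['color'][180:330,220:420],(800,600))[:, :];y=cv2.resize(b['color'][150:300,250:450],(800,600))
cv2.imwrite('pics/g1.png',cv2.cvtColor(cv2.resize(np.hstack([x,y]),(800,300)),cv2.COLOR_RGB2BGR))
E
```

```text
[620.24366794 -14.60762218   5.23949415] 0.20399369923586969
```

View pics/g1.png

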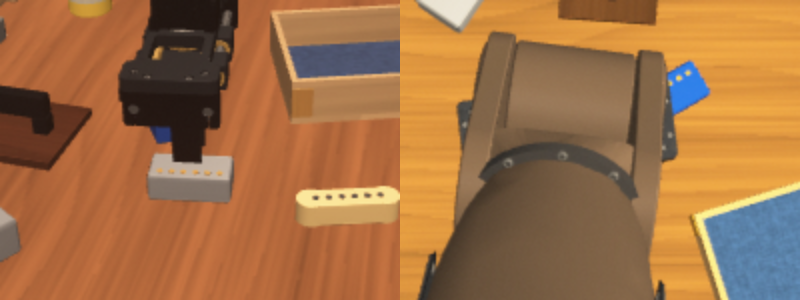

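```bash
python3 - <<'E'
from h import *
c=viewer.read_camera('side');P=cloud(c)
for r in regions_of('chrome_pickup_center','side')[:3]: print(r['score'],rect(P,r['pixels'],8,60))
C=c['color'].astype(int).sum(-1)
dark=(C<150)&(abs(P[...,0]-620)<60)&(abs(P[...,1]+15)<90)
for z0,z1 in((5,30),(30,55),(55,85)):
    q=P[dark&(P[...,2]>z0)&(P[...,2]<z1)]; print(z0,len(q),np.percentile(q,[5,50,95],axis=0).round() if len(q) else '')
E
```

```text
0.83 (array([782.2,  85.8]), array([96.7, 52. ]), -34.4, array([11.2, 32.1, 33.9]), 1845)
0.81 (array([617.8, -13.6]), array([68.6, 38.9]), 6.5, array([ 9.5, 23. , 24.9]), 780)
0.6 (array([663.7, -78. ]), array([17.9,  8.9]), -12.4, array([ 8.7, 13.6, 18.3]), 39)
5 8 [[653. -89.   6.]
 [664. -78.  16.]
 [674. -74.  21.]]
30 111 [[606. -25.  40.]
 [616.   1.  47.]
 [627.   5.  55.]]
55 151 [[606.   1.  56.]
 [616.   5.  65.]
 [627.   7.  75.]]
```

```bash
python3 - <<'E'
from h import *
c=viewer.read_camera('side');P=cloud(c)
cv2.imwrite('pics/g2.png',cv2.cvtColor(cv2.resize(c['color'][180:290,250:370],(800,733),interpolation=cv2.INTER_CUBIC)[:600],cv2.COLOR_RGB2BGR))
for v in range(200,285,3): print(v,P[v,314].round(),P[v,306].round(),c['color'][v,314])
E
```

```text
200 [610.   7. 154.] [622.  10. 155.] [42 32 28]
203 [610.   8. 150.] [622.  11. 150.] [42 33 28]
206 [613.  -1. 140.] [625.   1. 139.] [59 50 45]
209 [610.   9. 140.] [622.  11. 140.] [58 49 44]
212 [600.  49. 158.] [611.  53. 159.] [60 49 45]
215 [597.  60. 159.] [609.  61. 159.] [59 49 45]
218 [596.  66. 158.] [606.  70. 159.] [57 47 41]
221 [594.  74. 158.] [605.  75. 158.] [43 33 29]
224 [594.  75. 154.] [605.  76. 154.] [44 34 29]
227 [595.  72. 148.] [606.  73. 147.] [37 26 21]
230 [595.  72. 142.] [606.  72. 141.] [35 24 19]
233 [596.  68. 135.] [608.  69. 135.] [35 23 18]
236 [597.  68. 130.] [609.  66. 128.] [36 24 19]
239 [597.  67. 125.] [608.  68. 124.] [35 24 19]
242 [597.  66. 119.] [608.  68. 119.] [38 26 21]
245 [614.   4.  72.] [626.   7.  73.] [36 23 19]
248 [614.   5.  67.] [626.   8.  68.] [37 23 18]
251 [615.   2.  60.] [627.   5.  60.] [37 24 19]
254 [615.   3.  54.] [628.   5.  54.] [38 25 19]
257 [616.  -0.  46.] [629.   2.  46.] [37 22 17]
260 [616.  -0.  40.] [629.   2.  40.] [38 24 19]
263 [619. -11.  26.] [633. -10.  25.] [194 177 163]
266 [618.  -7.  23.] [631.  -3.  24.] [195 177 162]
269 [616.   1.  23.] [629.   4.  23.] [151 136 124]
272 [615.   6.  20.] [629.   5.  17.] [130 116 104]
275 [617.   1.  11.] [630.   4.  10.] [129 115 104]
278 [616.   3.   6.] [630.   5.   5.] [127 113 102]
281 [616.   4.  -0.] [630.   6.  -0.] [166  94  55]
284 [615.  11.  -1.] [627.  15.   1.] [176 101  59]
```

View pics/g2.png

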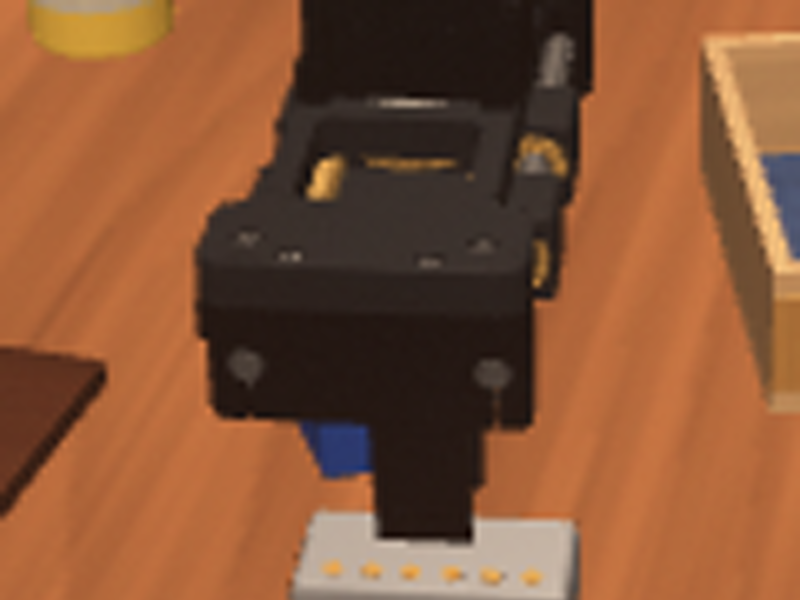

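The gripper closed above the pickup without touching it: in the picture the finger ends at about z=37, over the pickup's top, though the reported TCP is z=5. The real tip is about 32 mm higher than reported. I'll open and descend carefully, checking against the camera.

```bash
cat > tip.py <<'E'
from h import *
s=state();e=s['eef_pos'];print(e.round(1),np.degrees(s['tcp_rot']).round(2),s['ft_force'].round(1),s['opening'],s['joints'].round(3))
c=viewer.read_camera('side');P=cloud(c);C=c['color'].astype(int).sum(-1)
m=(C<140)&(np.hypot(P[...,0]-e[0],P[...,1]-e[1])<75)&(P[...,2]>0)&(P[...,2]<e[2]+95)
v,u=np.nonzero(m)
i=np.argsort(P[m][:,2])[:25]; print('lowest dark',P[m][i].mean(0).round(1),'x range',np.percentile(P[m][:,0],[3,97]).round(), 'minz',P[m][i][:,2].min())
E
python3 -m inch '[[0,0,0,0,0,0,0.3],[0,0,0,0,0,0,0.3],[0,0,0,0,0,0,0.3],[0,0,0,0,0,0,0.3],[0,0,0,0,0,0,0.3],[0,0,0,0,0,0,0.3],[0,0,0,0,0,0,0.3]]'; python3 tip.py;  python3 -m inch '[[0,0,0,0,0,-5,0.3],[0,0,0,0,0,-5,0.3],[0,0,0,0,0,0,0.3]]'; python3 tip.py
```

```text
t: 5.05
eef_pos: [620.2, -14.6, 5.2]
tcp_rot: [3.142, -0.0, 1.684]
ft_force: [0.1, -0.6, 0.2]
opening: 0.646
[620.2 -14.6   5.2] [180.    -0.    96.49] [ 0.1 -0.6  0.2] 0.6462082832658848 [-0.13   0.697  1.72   0.     0.725 -1.814]
lowest dark [619.7  -6.2  38.3] x range [603. 625.] minz 19.314333265087896
t: 5.4
eef_pos: [619.7, -14.5, -5.8]
tcp_rot: [-3.14, -0.0, 1.684]
ft_force: [-0.1, -0.0, 0.5]
opening: 0.65
[619.7 -14.5  -5.8] [-1.7992e+02 -2.0000e-02  9.6500e+01] [-0.1 -0.   0.5] 0.6496653058591547 [-0.13   0.713  1.725  0.     0.705 -1.814]
lowest dark [613.5  18.9  29.9] x range [603. 624.] minz 26.54217814791025
```

```bash
python3 -m inch '[[0,0,0,0,0,-5,0.3],[0,0,0,0,0,-5,0.3],[0,0,0,0,0,-3,0.3],[0,0,0,0,0,0,0.3]]'; python3 tip.py; python3 - <<'E'
from h import *
c=viewer.read_camera('side');P=cloud(c)
cv2.imwrite('pics/g3.png',cv2.cvtColor(cv2.resize(c['color'][200:300,250:380],(780,600),interpolation=cv2.INTER_CUBIC),cv2.COLOR_RGB2BGR))
E
```

```text
t: 5.85
eef_pos: [619.9, -14.6, -18.5]
tcp_rot: [-3.141, -0.0, 1.684]
ft_force: [-1.2, 0.5, -0.4]
opening: 0.653
[619.9 -14.6 -18.5] [-1.7995e+02 -2.0000e-02  9.6490e+01] [-1.2  0.5 -0.4] 0.6526023432497349 [-0.13   0.731  1.73   0.     0.681 -1.814]
lowest dark [612.9  21.2  16.8] x range [603. 624.] minz 14.480890483676092
```

View pics/g3.png

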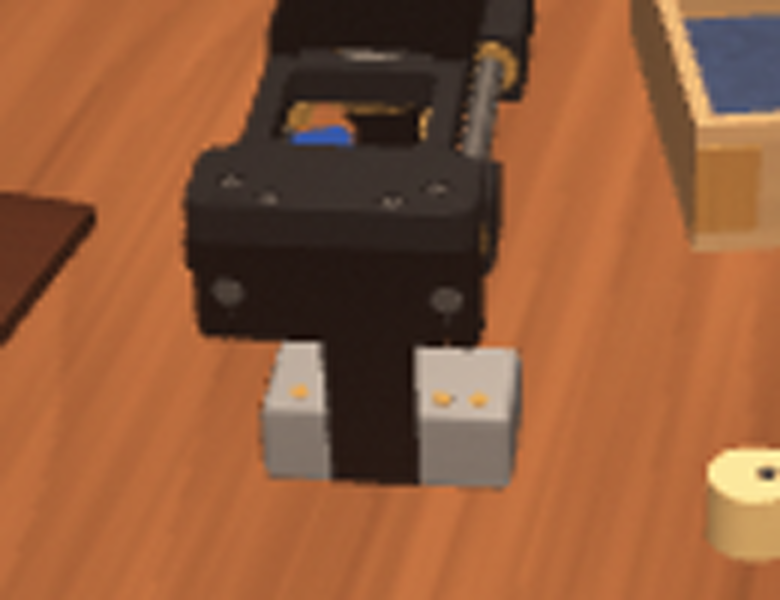

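```bash
python3 - <<'E'
from h import *
c=viewer.read_camera('side');P=cloud(c);C=c['color'].astype(int).sum(-1)
m=(C<140)&(abs(P[...,0]-615)<80)&(abs(P[...,1]-20)<75)
for z in range(12,150,6):
    q=P[m&(abs(P[...,2]-z)<3)]
    if len(q)>5: print(z,len(q),'x',np.percentile(q[:,0],[3,97]).round(1),'y',np.percentile(q[:,1],[5,50,95]).round(1))
# top camera: gripper/flange points
t=viewer.read_camera('top');Q=cloud(t)
m=(np.hypot(Q[...,0]-617,Q[...,1]+15)<110)&(Q[...,2]>90)
print(np.percentile(Q[m],[2,50,98],axis=0).round())
E
```

```text
18 29 x [603.6 624.6] y [19.9 21.5 23.8]
24 36 x [603.6 625.7] y [19.2 22.9 24.6]
30 39 x [604.5 624.8] y [22.6 24.5 26.4]
36 38 x [603.6 624.3] y [23.9 25.2 26.5]
42 39 x [603.6 623.7] y [23.8 25.5 28. ]
48 40 x [604.  623.8] y [24.9 26.5 28.4]
54 43 x [602.9 623.2] y [24.9 26.7 28.6]
60 47 x [603.1 624.3] y [24.8 27.5 29.2]
66 20 x [604.8 623.9] y [26.6 28.2 29.9]
84 28 x [617.2 634.1] y [-47.2 -45.7 -43.9]
90 29 x [616.5 633.9] y [-46.9 -44.6 -42.6]
96 130 x [577.9 641.1] y [63.1 67.9 71.8]
102 175 x [578.1 640.5] y [36.5 67.7 71.3]
108 141 x [577.5 641.6] y [62.8 67.7 71.1]
114 91 x [578.4 638. ] y [-50.1  67.2  72.6]
120 173 x [576.1 640.7] y [69.  73.5 77.7]
126 194 x [576.1 639.9] y [ 6.9 73.3 78.7]
132 294 x [576.8 638.3] y [ 6.3 72.8 78.6]
138 226 x [583.7 639.6] y [-3.9  8.4 77.4]
144 129 x [592.3 639.3] y [-20.4   0.6   5.4]
[[512. -79. 138.]
 [577.  -9. 406.]
 [659.  50. 532.]]
```

The offset is purely vertical, about 33 mm, with x, y and tilt fine. I'll go 9 mm lower and grip.

```bash
python3 -m inch '[[0,0,0,0,0,-5,0.3],[0,0,0,0,0,-4,0.3],[0,0,0,0,0,0,-1],[0,0,0,0,0,0,-1],[0,0,0,0,0,0,-1],[0,0,0,0,0,0,-1],[0,0,0,0,0,0,-1],[0,0,0,0,0,0,-1]]'; python3 tip.py;  python3 -m inch '[[0,0,0,0,0,10,-1],[0,0,0,0,0,20,-1],[0,0,0,0,0,30,-1],[0,0,0,0,0,30,-1],[0,0,0,0,0,20,-1],[0,0,0,0,0,0,-1]]'; python3 - <<'E'
from h import *
c=viewer.read_camera('side');P=cloud(c)
for r in regions_of('chrome_pickup_center','side')[:4]:
    print(r['score'],rect(P,r['pixels'],8,180))
E
```

```text
t: 6.85
eef_pos: [620.3, -14.6, -26.7]
tcp_rot: [3.141, -0.0, 1.684]
ft_force: [-0.5, -0.1, 0.2]
opening: 0.396
[620.3 -14.6 -26.7] [179.99  -0.    96.49] [-0.5 -0.1  0.2] 0.39573426373562404 [-0.13   0.744  1.733  0.     0.665 -1.814]
lowest dark [616.3   9.3   9.1] x range [605. 626.] minz 7.531899702202054
t: 7.5
eef_pos: [621.5, -14.7, 86.5]
tcp_rot: [3.137, 0.001, 1.684]
ft_force: [-0.0, -0.0, -1.4]
opening: 0.399
0.84 (array([ 665.8, -111.1]), array([72.5, 38.2]), -60.8, array([10.2, 23.1, 25. ]), 549)
0.73 (array([630.8, -68.5]), array([167.3,  72.1]), -78.6, array([116. , 133.8, 137.9]), 768)
0.64 (array([782.4,  85.7]), array([97. , 52.4]), -33.6, array([11.5, 32.1, 33.9]), 1849)
```

```bash
python3 -m inch '[[0,0,1.5,-10,-16,0,-1],[0,0,1.5,-19,-31,0,-1],[0,0,1.5,-19,-31,0,-1],[0,0,1.5,-19,-31,0,-1],[0,0,1.5,-19,-31,0,-1],[0,0,1.5,-19,-31,0,-1],[0,0,1.6,-19,-31,0,-1],[0,0,0,-10,-14,0,-1],[0,0,0,0,0,0,-1]]';python3 tip.py; python3 -m inch '[[0,0,0,0,0,-20,-1],[0,0,0,0,0,-25,-1],[0,0,0,0,0,-20,-1],[0,0,0,0,0,-10,-1],[0,0,0,0,0,0,-1]]';python3 tip.py;  python3 - <<'E'
from h import *
c=viewer.read_camera('side')
cv2.imwrite('pics/p1.png',cv2.cvtColor(cv2.resize(c['color'][130:270,310:490],(771,600),interpolation=cv2.INTER_CUBIC),cv2.COLOR_RGB2BGR))
E
```

```text
t: 8.5
eef_pos: [484.6, -231.8, 81.9]
tcp_rot: [-3.14, -0.002, 1.866]
ft_force: [-0.2, 0.5, -1.8]
opening: 0.395
[ 484.6 -231.8   81.9] [-1.7991e+02 -1.1000e-01  1.0693e+02] [-0.2  0.5 -1.8] 0.3949299692415421 [-0.569  0.496  1.877 -0.     0.771 -2.435]
lowest dark [ 475.4 -208.7  117.7] x range [466. 500.] minz 115.80425757527257
t: 9.05
eef_pos: [485.9, -229.4, 6.7]
tcp_rot: [-3.14, -0.002, 1.87]
ft_force: [0.6, 0.1, 0.2]
opening: 0.399
[ 485.9 -229.4    6.7] [-1.7990e+02 -1.3000e-01  1.0715e+02] [0.6 0.1 0.2] 0.39924189611425337 [-0.564  0.615  1.929  0.     0.601 -2.434]
lowest dark [ 476.7 -206.7   43.2] x range [467. 502.] minz 39.80757945341128
```

View pics/p1.png

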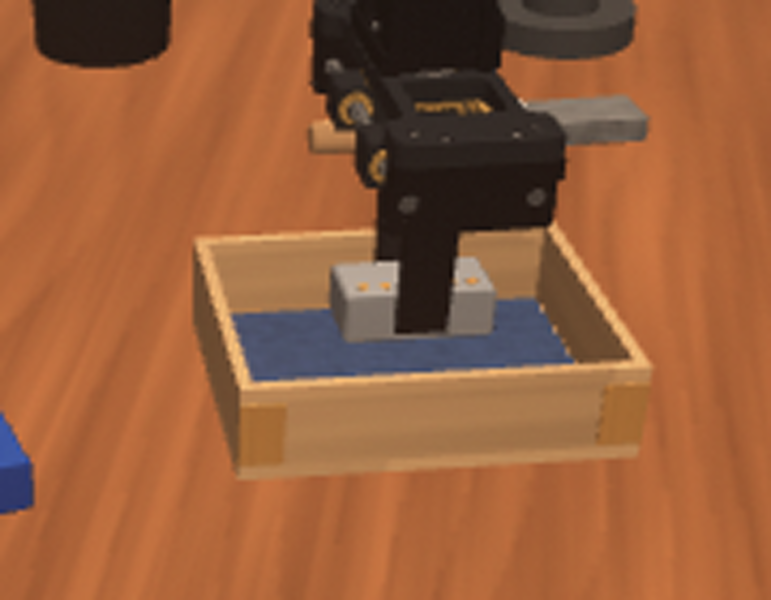

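The pickup hangs level over the middle of the case. I'll lower it 27 mm, with a force check, before releasing.

```bash
python3 -m inch '[[0,0,0,0,0,-10,-1],[0,0,0,0,0,-10,-1],[0,0,0,0,0,-4,-1],[0,0,0,0,0,-2,-1],[0,0,0,0,0,0,-1]]';python3 tip.py
```

```text
t: 9.65
eef_pos: [486.1, -230.6, -18.1]
tcp_rot: [-3.141, -0.0, 1.869]
ft_force: [0.1, -0.0, -2.3]
opening: 0.397
[ 486.1 -230.6  -18.1] [-1.7998e+02 -2.0000e-02  1.0709e+02] [ 0.1 -0.  -2.3] 0.39748872526638723 [-0.566  0.657  1.941  0.     0.544 -2.435]
lowest dark [ 478.4 -206.1   23.5] x range [467. 502.] minz 19.546121728929677
```

```bash
python3 -m inch '[[0,0,0,0,0,-2,-1],[0,0,0,0,0,0,-1]]';python3 -m inch '[[0,0,0,0,0,-1,-1],[0,0,0,0,0,0,-1]]';python3 -m inch '[[0,0,0,0,0,0,0.1],[0,0,0,0,0,0,0.1],[0,0,0,0,0,0,0.1],[0,0,0,0,0,0,0.1],[0,0,0,0,0,0,0.1],[0,0,0,0,0,20,0.1],[0,0,0,0,0,30,0.1],[0,0,0,0,0,40,0.1],[0,0,0,0,0,40,0.1],[0,0,0,0,0,10,0.1]]'
```

```text
t: 9.9
eef_pos: [486.3, -230.6, -19.8]
tcp_rot: [3.141, 0.0, 1.869]
ft_force: [0.2, 0.5, -1.3]
opening: 0.396
t: 10.1
eef_pos: [486.3, -230.6, -20.8]
tcp_rot: [3.141, 0.0, 1.869]
ft_force: [0.7, -0.1, -0.7]
opening: 0.395
t: 11.1
eef_pos: [487.5, -231.3, 123.0]
tcp_rot: [3.138, 0.004, 1.869]
ft_force: [0.3, -0.3, -0.8]
opening: 0.55
```

```bash
python3 -m inch '[[0,0,-1.6,9,40,0,0],[0,0,-1.6,9,40,0,0],[0,0,-1.7,9,40,0,0],[0,0,-1.7,9,40,0,0],[0,0,-1.7,9,40,0,0],[0,0,-1.7,9,40,0,0],[0,0,-1.7,9,40,0,0],[0,0,-1.7,9,40,0,0],[0,0,-1.7,9,40,0,0],[0,0,-1.7,9,40,0,0]]';python3 -m inch '[[0,0,-1.6,9,40,0,0],[0,0,-1.5,9,40,-20,0],[0,0,0,0,0,-30,0],[0,0,0,0,0,0,0],[0,0,0,0,0,0,0]]'; python3 tip.py; python3 - <<'E'
from h import *
c=viewer.read_camera('side');P=cloud(c);save(c,'l1')
for r in regions_of('chrome_pickup_center','side')[:4]:
    print(r['score'],rect(P,r['pixels'],8,180))
E
```

```text
t: 12.1
eef_pos: [576.1, 171.2, 118.5]
tcp_rot: [-3.141, 0.0, 1.575]
ft_force: [0.8, -1.0, 0.6]
opening: 0.5
t: 12.6
eef_pos: [593.9, 249.0, 68.9]
tcp_rot: [-3.14, 0.001, 1.522]
ft_force: [-0.3, -0.7, -0.1]
opening: 0.502
[593.9 249.   68.9] [-1.7991e+02  3.0000e-02  8.7190e+01] [-0.3 -0.7 -0.1] 0.5021706968621069 [ 0.294  0.639  1.617 -0.     0.887 -1.227]
lowest dark [590.9 246.4 103.5] x range [580. 602.] minz 102.41203939191922
0.94 (array([788.8,  81.8]), array([77.2, 50.8]), -33.8, array([15.1, 32.6, 34. ]), 1040)
0.86 (array([ 481.4, -203. ]), array([100.9,  71.7]), -80.9, array([18.2, 28.9, 31.1]), 510)
```

View pics/l1.png

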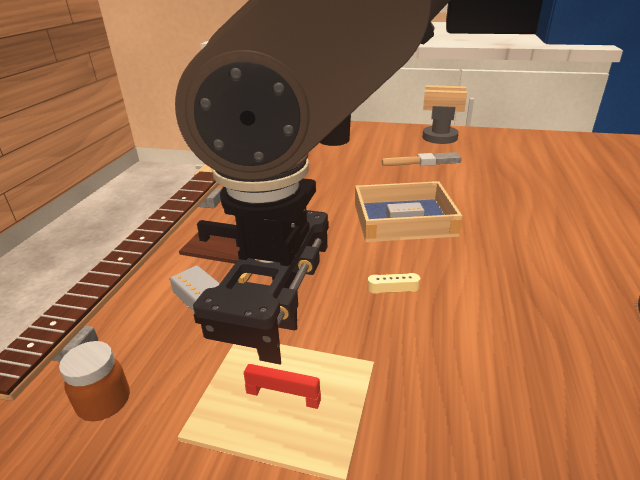

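The pickup at (405,210) lies flat in the case, and the fingers are over the red grip at (283,380). Descending onto the lid's grip.

```bash
python3 -m inch '[[0,0,0,2,1,-20,0],[0,0,0,0,0,-25,0],[0,0,0,0,0,-10,0],[0,0,0,0,0,0,0]]'; python3 tip.py; python3 -m inch '[[0,0,0,0,0,-10,0],[0,0,0,0,0,-7,0],[0,0,0,0,0,-4,0],[0,0,0,0,0,0,0]]'; python3 tip.py
```

```text
t: 13.15
eef_pos: [596.0, 249.9, 13.8]
tcp_rot: [-3.14, 0.0, 1.521]
ft_force: [-0.2, -0.3, -0.1]
opening: 0.498
[596.  249.9  13.8] [-1.7993e+02  2.0000e-02  8.7160e+01] [-0.2 -0.3 -0.1] 0.49772983150737904 [ 0.295  0.713  1.645  0.     0.785 -1.226]
lowest dark [596.2 274.8  50.4] x range [582. 605.] minz 48.96970155743111
t: 13.6
eef_pos: [595.9, 250.3, -7.4]
tcp_rot: [-3.141, 0.0, 1.522]
ft_force: [-0.3, 0.4, 0.4]
opening: 0.497
[595.9 250.3  -7.4] [-1.7995e+02  1.0000e-02  8.7200e+01] [-0.3  0.4  0.4] 0.49705979965146435 [ 0.296  0.742  1.655  0.     0.746 -1.226]
lowest dark [587.2 238.   62.2] x range [582. 603.] minz 32.559579537388856
```

```bash
python3 -m inch '[[0,0,0,0,0,-3,-1],[0,0,0,0,0,0,-1],[0,0,0,0,0,0,-1],[0,0,0,0,0,0,-1],[0,0,0,0,0,0,-1],[0,0,0,0,0,0,-1],[0,0,0,0,0,0,-1],[0,0,0,0,0,0,-1]]'; python3 -m inch '[[0,0,0,0,0,10,-1],[0,0,0,0,0,20,-1],[0,0,0,0,0,30,-1],[0,0,0,0,0,30,-1],[0,0,0,0,0,30,-1],[0,0,0,0,0,0,-1],[0,0,0,0,0,0,-1]]';python3 - <<'E'
from h import *
c=viewer.read_camera('side');P=cloud(c)
C=c['color'].astype(int);e=state()['eef_pos'];print(e)
red=(C[...,0]>120)&(C[...,1]<90)&(C[...,2]<90)
print('handle',rect(P,red&(abs(P[...,0]-597)<110)&(abs(P[...,1]-250)<90),100,200))
m=(P[...,2]>90)&(P[...,2]<160)&(C[...,0]>150)&(C[...,1]>100)&(np.hypot(P[...,0]-e[0],P[...,1]-e[1])<150)
q=P[m];A=np.c_[q[:,:2]-e[:2],np.ones(len(q))];s=np.linalg.lstsq(A,q[:,2],rcond=None)[0];ok=abs(A@s-q[:,2])<6
print('board slope',np.linalg.lstsq(A[ok],q[ok,2],rcond=None)[0],rect(P,m,90,160))
E
```

```text
t: 14.45
eef_pos: [596.3, 250.4, -9.7]
tcp_rot: [3.142, -0.0, 1.522]
ft_force: [-0.3, -1.3, 1.3]
opening: 0.168
t: 15.15
eef_pos: [595.9, 250.4, 110.1]
tcp_rot: [3.141, -0.0, 1.522]
ft_force: [-0.1, 0.4, -4.4]
opening: 0.17
[595.51045194 250.26351545 109.08988627]
handle (array([594.3, 251.6]), array([90., 18.]), -4.0, array([138.3, 163.7, 174.3]), 1213)
board slope [ 1.04967787e-03 -4.17924176e-03  1.35845881e+02] (array([594.6, 251.9]), array([192.6, 163.8]), -3.0, array([133.9, 135.8, 136.9]), 16312)
```

Lid held level. Carrying it to the case.

```bash
python3 -m inch '[[0,0,1,-5,-20,0,-1],[0,0,1.6,-9,-40,0,-1],[0,0,1.7,-9,-40,0,-1],[0,0,1.7,-9,-40,0,-1],[0,0,1.7,-9,-40,0,-1],[0,0,1.7,-9,-40,0,-1],[0,0,1.7,-9,-40,0,-1],[0,0,1.7,-9,-40,0,-1],[0,0,1.7,-9,-40,0,-1],[0,0,1.7,-9,-40,0,-1]]';python3 -m inch '[[0,0,1.7,-9,-40,0,-1],[0,0,1.6,-9,-40,0,-1],[0,0,0.1,-5,-20,0,-1],[0,0,0,0,0,0,-1],[0,0,0,0,0,0,-1]]'; python3 tip.py; cat > lid.py <<'E'
from h import *
for n in('side','top'):
    c=viewer.read_camera(n);P=cloud(c);save(c,'lid_'+n)
    for k in('lid_grip','case'):
        for r in regions_of(k,n)[:2]:
            z=np.nanmedian(P[r['pixels']][:,2])
            print(n,k,round(r['score'],2),z.round(1),rect(P,r['pixels'],z-8,z+8))
E
python3 lid.py
```

```text
t: 16.2
eef_pos: [508.9, -130.8, 108.6]
tcp_rot: [-3.139, -0.002, 1.806]
ft_force: [0.2, 0.2, -4.3]
opening: 0.167
t: 16.7
eef_pos: [486.5, -229.2, 108.9]
tcp_rot: [-3.14, -0.002, 1.863]
ft_force: [-0.2, -0.2, -2.7]
opening: 0.169
[ 486.5 -229.2  108.9] [-1.7991e+02 -1.2000e-01  1.0672e+02] [-0.2 -0.2 -2.7] 0.1693720232710091 [-0.563  0.459  1.851  0.     0.835 -2.426]
lowest dark [ 485.6 -219.6  144.6] x range [471. 498.] minz 143.03836151852528
side lid_grip 0.83 134.7 (array([ 485.5, -226.3]), array([191.9, 166.3]), 17.0, array([130.2, 134.5, 135.7]), 3317)
side case 0.85 23.6 (array([ 485.4, -227.2]), array([180.9, 151.9]), 16.9, array([16.4, 23.6, 30.8]), 1389)
top lid_grip 0.58 135.4 (array([ 498. , -225.7]), array([171.7, 162.5]), 16.8, array([132.3, 135.4, 138.3]), 3466)
top case 0.64 31.4 (array([ 467. , -159.3]), array([175.3,   2.3]), 17.0, array([24.1, 32.5, 38.7]), 98)
```

```bash
python3 -m inch '[[0,0,0,0,-1,-20,-1],[0,0,0,0,0,-25,-1],[0,0,0,0,0,-15,-1],[0,0,0,0,0,-8,-1],[0,0,0,0,0,0,-1]]';python3 lid.py; python3 -m inch '[[0,0,0,0,0,-6,-1],[0,0,0,0,0,-3,-1],[0,0,0,0,0,0,-1]]'
```

```text
t: 17.55
eef_pos: [487.0, -230.2, 41.5]
tcp_rot: [-3.141, -0.001, 1.864]
ft_force: [0.1, -0.4, -3.3]
opening: 0.165
side lid_grip 0.72 67.0 (array([ 485.1, -228.8]), array([193.5, 166.7]), 16.9, array([63.1, 66.8, 68.2]), 3352)
side case 0.57 23.5 (array([ 485. , -225.7]), array([181.1, 149.1]), 16.5, array([16.2, 23.3, 30.8]), 809)
top lid_grip 0.73 68.6 (array([ 488.9, -230.8]), array([191.3, 163. ]), 16.8, array([65.2, 68.6, 71.9]), 3037)
t: 18.15
eef_pos: [486.9, -230.4, 32.6]
tcp_rot: [-3.141, -0.001, 1.864]
ft_force: [-0.4, -0.3, -2.7]
opening: 0.167
```

Aligned. Lowering the last millimetres.

```bash
python3 -m inch '[[0,0,0,0,0,-2,-1],[0,0,0,0,0,-1,-1],[0,0,0,0,0,0,-1]]'; python3 -m inch '[[0,0,0,0,0,-1,-1],[0,0,0,0,0,-0.5,-1],[0,0,0,0,0,0,-1]]'
```

```text
t: 18.45
eef_pos: [487.2, -230.5, 30.0]
tcp_rot: [-3.141, -0.0, 1.864]
ft_force: [-0.4, -0.3, -3.6]
opening: 0.165
t: 18.75
eef_pos: [487.2, -230.6, 28.6]
tcp_rot: [-3.142, -0.0, 1.864]
ft_force: [0.3, -0.2, -2.6]
opening: 0.162
```

```bash
python3 lid.py
```

```text
side case 0.56 20.9 (array([ 498.7, -168.3]), array([218.9, 103.5]), -18.0, array([13.7, 20.7, 28. ]), 719)
side case 0.21 18.3 (array([485.9,  -2.1]), array([82.8, 26.5]), 16.8, array([11.3, 19.4, 21. ]), 673)
top lid_grip 0.88 54.3 (array([ 487.8, -230.3]), array([192.6, 161.5]), 16.6, array([51. , 54.2, 57.5]), 2950)
```

```bash
python3 -m inch '[[0,0,0,0,0,-1,-1],[0,0,0,0,0,0,-1]]'; python3 -m inch '[[0,0,0,0,0,0,0],[0,0,0,0,0,0,0],[0,0,0,0,0,0,0],[0,0,0,0,0,0,0],[0,0,0,0,0,0,0],[0,0,0,0,0,20,0],[0,0,0,0,0,40,0],[0,0,0,0,0,40,0],[0,0,0,0,0,40,0],[0,0,0,20,40,20,0]]'; python3 -m inch '[[0,0,0,20,45,0,0],[0,0,0,20,45,0,0],[0,0,0,20,45,0,0],[0,0,0,20,45,0,0],[0,0,0,20,45,0,0],[0,0,0,0,0,0,0]]';python3 - <<'E'
from h import *
for n in('side','top'):
    c=viewer.read_camera(n);P=cloud(c);save(c,'end_'+n);C=c['color'].astype(int)
    m=(np.hypot(P[...,0]-487,P[...,1]+230)<125)&(P[...,2]>48)&(P[...,2]<62)&(C[...,1]>100)
    q=P[m];A=np.c_[q[:,:2]-[487,-230],np.ones(len(q))];s=np.linalg.lstsq(A,q[:,2],rcond=None)[0]
    print(n,'plane',s.round(4),rect(P,m,48,62))
    for r in regions_of('cream_pickup_center',n)[:1]: print('cream',r['score'],rect(P,r['pixels'],8,40))
E
```

```text
t: 19.25
eef_pos: [487.3, -230.6, 28.2]
tcp_rot: [3.141, 0.0, 1.864]
ft_force: [-2.7, 1.6, 5.6]
opening: 0.167
t: 20.25
eef_pos: [507.3, -193.4, 191.0]
tcp_rot: [3.139, 0.003, 1.86]
ft_force: [1.7, 0.4, -0.2]
opening: 0.502
t: 20.85
eef_pos: [608.5, 39.2, 187.3]
tcp_rot: [3.141, -0.001, 1.869]
ft_force: [-0.7, -0.6, -0.4]
opening: 0.497
side plane [ 1.5000e-03 -5.3000e-03  5.3583e+01] (array([ 485.6, -228.8]), array([192.4, 166.5]), 17.0, array([51.3, 53.6, 54.8]), 3270)
cream 0.88 (array([486.2,  -2. ]), array([82.6, 26.2]), 15.4, array([ 9.2, 19.1, 21. ]), 723)
top plane [ 4.00000e-04 -0.00000e+00  5.38169e+01] (array([ 488. , -231.1]), array([192.6, 162.9]), 16.8, array([50.6, 53.8, 57.1]), 8631)
```

View pics/end_side.png

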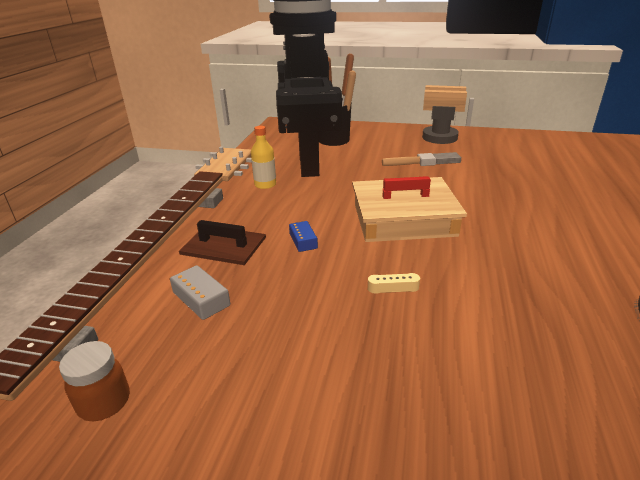

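The lid sits square and flat on the case at (408,205), and its top is at z≈53.8, where 54 means seated. The cream pickup at (394,283) hasn't moved, and the robot is clear of everything.

```bash
python3 -c "
from cell import ticket
print(ticket.job_done())"
```

```text
the job is handed in; nothing more can be done
None
```

The small chrome pickup is inside the case and the large lid with the red handle is on. I handed the job in at about 21 s of the 61 s allowed.

**Last checks:**
- **Pickup:** after I released it, it lay flat on the blue lining in the middle of the case. It could not be seen again once the lid was on.
- **Lid:** its top is level, within 0.3° by the side camera and flat by the top camera. It is about 53.6–53.8 mm up, where fully seated is 54. It is centred on the case to within 1–2 mm.
- **Cream pickup:** it is where it started, to within 1 mm. In the last picture the blue pickup, the larger silver pickup and the brown lid also looked undisturbed.
- **Forces:** the highest wrist force I read was about 6 N, as the lid was pressed down lightly.

**What disagreed:**
- **Reported height:** the arm reported its fingertips about 33 mm lower than the cameras showed. My first grasp closed on air above the pickup because of this, without touching it. I corrected for it in all later moves.
- **Cameras:** the two cameras differed by 2–3 mm sideways, so I used averaged positions.

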